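# Dock the fader module and hold it pressed

### The arm

A 6-joint arm with a two-finger parallel gripper is mounted at the origin on the work surface. World frame = base frame: x ahead of the robot, y to its left, z up, the work surface at z = 0. Lengths are in m, angles in rad, forces in N, time in s.
With the tool pointing down it reaches from about 0.425 to 0.95 m from the base axis. Payload 3.5 kg.
Tool frame: the origin (TCP) lies at the very end of the fingers, on their centre line; the grasp point (between the pads) lies 19 mm behind it (grip_depth is the distance from the TCP to the grasp point, in m); x points along the fingers, z is the direction in which the jaws open and shut, and the axes are right-handed (so a half turn about x gives the same grasp; the last joint's range is limited). The gripper opens to 85 mm and grips with 20 to 120 N. Pads are 22 mm wide; open, the fingers measure 114 mm over their backs; the gripper's body (76 mm by 85 mm) begins 54 mm behind the grasp point. The pads swing forward as they close: fully open they stand 13 mm farther back than shut.
Start: joints at [-1.261, 0.286, 1.577, -0, 1.279, -0.15], TCP at [0.3, -0.605, 0.231] pointing down, gripper open.
Joint ranges: [-2.77, 2.77], [-0.9, 2.22], [0.21, 2.48], [-1.53, 4.67], [0.24, 2.81], [-2.84, 2.84]. Speed limits (rad/s): [2.79, 2.79, 3.14, 3.14, 3.14, 3.14].

### API

Orientations are given as a unit quaternion [x, y, z, w].
In Python, from plant import get_state, read_camera, calibration, sign_off, recognise, grip_depth gives the robot as it stands. The module is installed in compiled form; this text tells all that it offers.
- The arm moves only by the tool servo_tool, never from a script. Its argument "deltas" is a list that holds one entry, the list of rows, each a list of 4 numbers: the shift along the world's x, y, z scaled (see below), then the turn about the world's z scaled (see below). In form: [[[tx, ty, tz, spin], ...]]. A call has exactly 5 rows; each row is the pose to reach, as a shift and turn from the pose commanded when the call began; what a row does not reach only later rows make up. The controller multiplies each number of a shift by 10 cm and each number of a turn by 90 degrees. A row lasts 1/10 s, in which the tool goes at most 50 mm and 8.59 degrees, less where a joint would pass 70% of its speed; a pose out of reach is approached as far as the arm can. A call with a number of a shift or a turn outside -1 to 1 is refused whole. A call with a gripper value outside its range is refused whole. "claw" is the gripper's target within -1 to 1 (fully open at 1, half-way at 0, shut at -1), set as the call begins (left out, the last holds). The fingers move at their own pace and stop on an object; "force" is the grip in N (left out, the last holds). Time passes only in rows, so rows that repeat a pose let the fingers close, or fill a call up. It gives the time, the measured TCP pose, the force and the opening at its end, in the units of the state.
- get_state(): the state, without advancing time (a new reading comes with each control period).
- read_camera(name): name is "scene" or "top"; returns the picture (480x640x3 uint8, blue, green, red); there is no depth.
- calibration(name): a dict with "intrinsics" (3x3 intrinsics, pixels), "R" (3x3) and "t" (3): a world point X has camera coordinates R X + t. Camera axes: x right, y down, z forward; pixel columns grow to the right and rows downward; lengths in m; the calibration is good to about 2 mm. A picture is of the moment at which its call begins. calibration takes no time and is no camera call.
- sign_off(): hands the job in, once; it reports no verdict.
Trained networks look in the newest picture that a camera, given by its name, has taken for a name from the list of things; names that differ only in an ending like _2 or _b are one class to them, and where a whole thing is asked for, a point or a joint stands for the part that bears it (a point fixed in the world has none). Each returns a list of dicts, best first, with "p" (0 to 1); they miss things now and then, are a little off and sometimes report something else, mostly with a low value. They report only what shows in the picture. A call takes as long as a camera call. They do not tell look-alikes from the thing itself.
- recognise(camera, query): "at" ([x, y, z] in m, in world coordinates, good to about 4 mm: the middle of the surface that is visible of it).
The state is a dict: "time": time; "qpos": joint angles; "dq": joint speeds; "joint_efforts": joint torques, N m; "eef_pos": TCP position; "tcp_rot": TCP orientation; "contact_force": force on the tool from outside, world axes, zero at the start; "wrist_torque": the same for the moment, N m; "opening": opening from 0.0 (shut) to 1.0 (fully open).
Only numpy, scipy, OpenCV 4.12 (cv2) and the standard library are available. Lean on these libraries where they do the work, as an engineer would, in place of code of your own. Each camera call takes 0.05 s, during which the arm holds its last target. There are 200 camera calls.

### The job

Pick up the loose fader module, slide its screen end under the blue bridge of the docking bay until the hole in its underside drops over the locating pin hidden there, then press the module down until the sprung contact plate beneath it is fully down. Finish while still holding it pressed down: do not let go. Leave the mouse, headphones, round speaker and USB stick where they are.

Things in the scene. Friction and masses are not known exactly. Their poses are not given: they have to be found in the camera images.
- dock: Docking bay fixed to the desk. Origin: centre of its underside, on the desk; x runs from its open front (roughly facing the robot) to its back, z up. Black base 160 (x) by 96 (y) by 6 mm with two white lines; steel contact plate 116 by 42 mm centred on it, top 16 mm above the desk at rest; blue housing at the back. A docked module's origin lies straight above this one, its x along this x.
- bridge_edge (a point): Middle of the lower front edge of the blue bridge, at dock x = 32 mm, 72 mm above the desk. The bridge is a flat roof, 64 mm wide, from here to x = 75 mm, its top 77 mm above the desk. To slide in, the module's underside must be higher than the pin tip (25 mm above the desk) and lower than 36 mm, so that its top clears the bridge.
- back_wall (a point): Inner face of the housing's back wall, at dock x = 67 mm, 30 mm above the desk: 2 mm behind the screen end of a docked module. Between here and dock x = 44 mm two cheeks stand 52 mm apart (inside faces at y = +-26 mm); their front ends flare outward to x = 30 mm.
- fader_module: Loose fader module, about 0.3 kg: aluminium bar 130 (x) by 46 (y) by 36 mm high, black top. Origin: centre of its underside; x towards its glass screen end, which goes under the bridge. On top, fixed: red knob 18 mm across, 11 high at x = -50 mm; white fader cap 12 by 20, 9 high at x = -12 mm. Grip it across the 46 mm, at its middle or a little to the knob side; docked, only x > 30 mm is in the housing.
- module_hole (a point): Centre of the mouth of the round blind hole in the module's underside, on its centreline at module x = +45 mm (20 mm from the screen end). Hole 13 mm across, 22 mm deep.
- pin_tip (a point): Tip of the dock's upright brass locating pin, at dock x = 45 mm, y = 0, 25 mm above the desk, 9 mm above the contact plate at rest. Pin 10 mm across; its top 4 mm taper to 4 mm across. Hidden from above by the bridge.
- plate (a joint): How far the sprung contact plate is pressed down, in m: 0 at rest (top 16 mm above the desk), 0.005 fully down on its stop (top 11 mm). It takes about 5.5 N to start it and 13.5 N to bottom it, the module's own weight included; the module's weight alone does not move it. It springs back when released.
- mouse: Bystander: black computer mouse 100 by 58 by 34 mm, origin at the centre of its underside.
- puck_speaker: Bystander: round red speaker, 72 mm across, 46 mm high, origin at the centre of its underside.
- usb_stick: Bystander: blue USB stick 54 by 18 by 10 mm, origin near the centre of its underside.
- headphones: Bystander: black headphones lying flat, about 180 by 180 mm, 32 mm high, origin on the desk between the band's two ends.
There are look-alikes about, which are no part of the job. What is shaped like the fader_module but green is not meant. Leave any purple look-alike of the dock alone.

How it is judged:
By the outcome, as a careful person would: the job done as asked, in the order asked, and still so for the second after the job is handed in, while the arm keeps its last pose, push and grip.
It also fails if it takes over 42 s, if anything falls off the work surface, if the arm or the gripper's body presses on something with over 40 N, if the wrist force passes 120 N, or if a joint passes its speed limit or range.

## Working session

There is one attempt and no reset: what is moved stays moved. The work goes in short steps, Python scripts to look and compute and a tool call to move; the robot and the scene stay as the last step left them, time stands still between calls to the robot, and variables do not carry over. Pictures are saved under pics/ and viewed, about 8 in all and at most 12, crops included, and the job is handed in when it is done.

Besides the shell and the picture viewer there is one more tool, called by a JSON object that holds its "method" and its "body", one argument or row to a line. servo_tool: Moves the arm, as the interface text tells. Its arguments: {"type":"object","properties":{"deltas":{"type":"array"},"claw":{"type":"number"},"force":{"type":"number"}},"required":["deltas"]}

```bash
mkdir -p pics; python3 - <<'E'
from plant import *
import cv2
for c in("scene","top"):
    cv2.imwrite(f"pics/{c}0.png",read_camera(c))
    k=calibration(c);print(c,k["intrinsics"].round(1).tolist() if hasattr(k["intrinsics"],'round') else k["intrinsics"],k["R"],k["t"])
for q in("fader_module","dock","bridge_edge"):
    for r in recognise("top",q)[:3]: print(q,r)
s=get_state();print(s["time"],s["eef_pos"],s["tcp_rot"],s["opening"],s["contact_force"],grip_depth)
E
```

```text
scene [[615.7, 0.0, 326.6], [0.0, 615.7, 233.9], [0.0, 0.0, 1.0]] [[-0.27307205  0.96192832 -0.01120514]
 [ 0.71767701  0.19594996 -0.66823897]
 [-0.64060235 -0.19051905 -0.7438623 ]] [ 0.15544902 -0.32605338  1.9437126 ]
top [[495.1, 0.0, 319.1], [0.0, 495.1, 246.4], [0.0, 0.0, 1.0]] [[-1.14220861e-08 -9.99740974e-01  2.27592897e-02]
 [-9.96347427e-01 -1.94345123e-03 -8.53699407e-02]
 [ 8.53920592e-02 -2.26761607e-02 -9.96089347e-01]] [0.00630507 0.56856333 1.05124933]
fader_module {'at': [0.3711, 0.1831, 0.0327], 'p': 0.94}
fader_module {'at': [0.728, 0.1839, 0.0329], 'p': 0.93}
fader_module {'at': [0.5639, 0.1745, 0.0411], 'p': 0.58}
dock {'at': [0.7628, -0.321, 0.0184], 'p': 0.89}
dock {'at': [0.608, -0.1343, 0.0043], 'p': 0.86}
dock {'at': [0.3406, -0.2551, 0.0033], 'p': 0.76}
bridge_edge {'at': [0.6088, -0.1323, 0.0066], 'p': 0.89}
bridge_edge {'at': [0.7576, -0.3201, 0.0172], 'p': 0.55}
0.25 [ 0.29948075 -0.60460349  0.23067335] [ 0.3731621   0.60106651 -0.37266349  0.60049231] 0.9987306495378637 [ 0.07641592 -0.84900961 -0.17982044] 0.0187
```

View pics/top0.png

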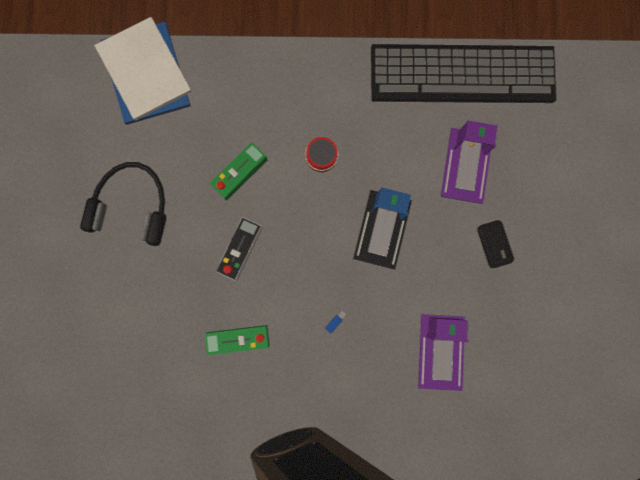

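View pics/scene0.png

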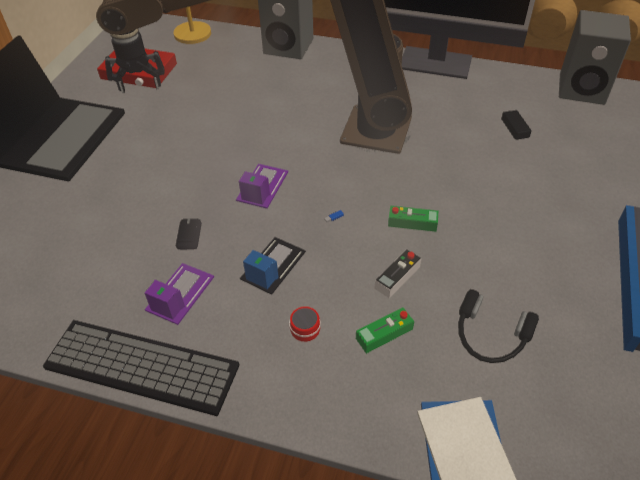

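The top picture shows three module-shaped things: one black and aluminium at (239,249), and two green at (239,171) and (237,340). The black and aluminium one is the target, with its knob at (228,269) and screen at (248,227). There are also three docks: black and blue at (383,229), which is the target, and purple at (470,162) and (443,353). Next is one close crop to check these choices.

```bash
python3 - <<'E'
import cv2,numpy as np
im=cv2.imread("pics/top0.png")
a=im[205:290,195:285];b=im[180:275,345:420]
A=cv2.resize(a,None,fx=4.4,fy=4.4,interpolation=cv2.INTER_CUBIC)
B=cv2.resize(b,None,fx=5,fy=5,interpolation=cv2.INTER_CUBIC)
H=max(A.shape[0],B.shape[0]);p=lambda x:cv2.copyMakeBorder(x,0,H-x.shape[0],0,5,cv2.BORDER_CONSTANT)
o=np.hstack([p(A),p(B)]);o=cv2.convertScaleAbs(o,alpha=1.6);print(o.shape,A.shape)
cv2.imwrite("pics/crop1.png",o)
E
```

```text
(475, 781, 3) (374, 396, 3)
```

View pics/crop1.png

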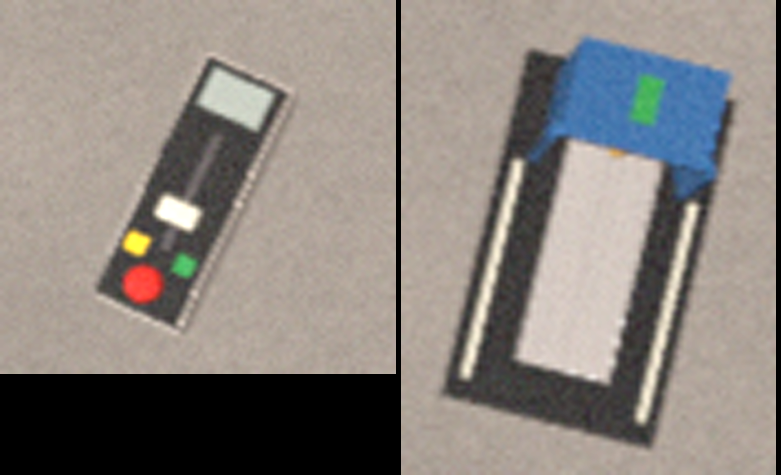

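The crop confirms both choices: a black-topped aluminium module with its screen up and to the right, and a black dock with a blue bridge at its back and the brass pin just showing at the roof edge. I'll now fit the poses from the corners.

```bash
cat > h.py <<'E'
import numpy as np, cv2
from scipy.optimize import least_squares
from plant import calibration
def proj(c,P):
    k=calibration(c);Q=np.asarray(P)@np.array(k["R"]).T+np.array(k["t"]);q=Q@np.array(k["intrinsics"]).T;return q[:,:2]/q[:,2:]
def place(p,M):
    c,s=np.cos(p[2]),np.sin(p[2]);M=np.asarray(M);return np.c_[p[0]+c*M[:,0]-s*M[:,1],p[1]+s*M[:,0]+c*M[:,1],M[:,2]]
def fit(c,M,px,p0):
    r=least_squares(lambda p:(proj(c,place(p,M))-px).ravel(),p0,x_scale=[.01,.01,.05]);return r.x,r.fun.reshape(-1,2)
E
python3 - <<'E'
from h import *
np.set_printoptions(precision=4,suppress=True)
A=lambda l:np.array(l)/4.4+[195,205]-.4
B=lambda l:(np.array(l)-[401,0])/5+[345,180]-.4
# module y left of x : screen up-right, left = image left
M=[[.065,.023,.036],[.065,-.023,.036],[-.065,.023,.036],[-.065,-.023,.036],[-.05,0,.047],[-.012,0,.045]]
p,r=fit("top",M,A([[210,57],[290,91],[97,292],[179,326],[142,284],[178,212]]),[.56,.18,-.4]);print(p,r.tolist())
D=[[-.08,.048,.006],[-.08,-.048,.006],[.08,.048,.006],[-.058,.021,.016],[-.058,-.021,.016],[.075,.032,.077],[.075,-.032,.077]]
p,r=fit("top",D,B([[443,395],[650,446],[528,50],[514,360],[610,383],[585,38],[731,73]]),[.6,-.13,-.2]);print(p,r.tolist())
E
```

```text
[ 0.5638  0.1797 -0.4302] [[-0.5005157112344136, -1.3504542172820493], [0.701099947169439, -0.1719480043190913], [-1.1052789750067404, 0.15289722380350668], [-0.16716637042344473, 1.4630704918026822], [0.6687553578326515, -0.12133092780447896], [0.4024763167721517, -0.009741987971949584]]
[ 0.6091 -0.1342 -0.2499] [[-0.24648488924538015, -0.0767490783039193], [0.4601019764509715, 0.5156520925726795], [0.009942086921910231, -0.2529026116909847], [0.3178846890415912, -0.002772914686886452], [-0.3244918194055799, 0.1541125374639023], [-0.3088090265968617, -0.46416888199846085], [0.10596558735863937, 0.13060365879240976]]
```

```bash
cat >> h.py <<'E'
from scipy.spatial.transform import Rotation as R
def jaw(s):
    m=R.from_quat(s["tcp_rot"]).as_matrix();return m[:,0],np.degrees(np.arctan2(m[1,2],m[0,2]))
E
python3 - <<'E'
from h import *
from plant import get_state
s=get_state();print(jaw(s));p=np.array([.5638,.1797,-.4302])
g=place(p,[[-.010,0,0]])[0];print(g,g-s["eef_pos"])
a=np.degrees(p[2])+90;print("jaw want",a,a-180)
E
```

```text
(array([-3.18055991e-04,  1.02735734e-03, -9.99999422e-01]), np.float64(-63.65698465713317))
[0.55471118 0.18387053 0.        ] [ 0.25523043  0.78847402 -0.23067335]
jaw want 65.35135565347198 -114.64864434652802
```

{"method": "servo_tool", "body": {
  "deltas": [
    [[0.1,0.2,0,0.04],[0.2,0.4,0,0.08],[0.3,0.6,0,0.12],[0.4,0.8,0,0.16],[0.5,1.0,0,0.2]]
  ],
  "claw": 1,
  "force": 70
}}

```text
time: 0.75
eef_pos: [0.3498, -0.504, 0.2312]
tcp_rot: [0.274, 0.652, -0.273, 0.652]
contact_force: [-0.2, -0.5, 0.5]
opening: 1.001
```

{"method": "servo_tool", "body": {
  "deltas": [
    [[0.1,0.2,0,0.04],[0.2,0.4,0,0.08],[0.3,0.6,0,0.12],[0.4,0.8,0,0.16],[0.5,1.0,0,0.2]]
  ]
}}

```text
time: 1.25
eef_pos: [0.3999, -0.4039, 0.2312]
tcp_rot: [0.168, 0.687, -0.168, 0.687]
contact_force: [0.3, -0.7, 0.6]
opening: 1.0
```

{"method": "servo_tool", "body": {
  "deltas": [
    [[0.1,0.2,0,0.04],[0.2,0.4,0,0.08],[0.3,0.6,0,0.12],[0.4,0.8,0,0.16],[0.5,1.0,0,0.2]]
  ]
}}

```text
time: 1.75
eef_pos: [0.4498, -0.304, 0.2313]
tcp_rot: [0.059, 0.705, -0.059, 0.705]
contact_force: [0.5, -0.6, 0.4]
opening: 0.996
```

{"method": "servo_tool", "body": {
  "deltas": [
    [[0.1,0.2,0,0.04],[0.2,0.4,0,0.08],[0.3,0.6,0,0.12],[0.4,0.8,0,0.16],[0.5,1.0,0,0.2]]
  ]
}}

```text
time: 2.25
eef_pos: [0.4998, -0.204, 0.2313]
tcp_rot: [-0.052, 0.705, 0.052, 0.705]
contact_force: [0.3, 0.0, 0.4]
opening: 0.998
```

{"method": "servo_tool", "body": {
  "deltas": [
    [[0.1,0.2,0,0.04],[0.2,0.4,0,0.08],[0.3,0.6,0,0.12],[0.4,0.8,0,0.16],[0.5,1.0,0,0.2]]
  ]
}}

```text
time: 2.75
eef_pos: [0.5498, -0.1039, 0.2313]
tcp_rot: [-0.162, 0.688, 0.162, 0.688]
contact_force: [0.1, -0.1, -0.5]
opening: 1.004
```

{"method": "servo_tool", "body": {
  "deltas": [
    [[0,0.2,0,0.04],[0,0.4,0,0.08],[0,0.6,0,0.12],[0,0.8,0,0.16],[0,1.0,0,0.2]]
  ]
}}

```text
time: 3.25
eef_pos: [0.5494, -0.004, 0.2312]
tcp_rot: [-0.268, 0.655, 0.268, 0.654]
contact_force: [-0.2, -0.4, 1.1]
opening: 1.004
```

{"method": "servo_tool", "body": {
  "deltas": [
    [[0,0.2,0,0.04],[0,0.4,0,0.08],[0,0.6,0,0.12],[0,0.8,0,0.16],[0,1.0,0,0.2]]
  ]
}}

```text
time: 3.75
eef_pos: [0.5494, 0.096, 0.2313]
tcp_rot: [-0.367, 0.605, 0.367, 0.605]
contact_force: [0.2, 0.7, -0.8]
opening: 1.001
```

{"method": "servo_tool", "body": {
  "deltas": [
    [[0.02,0.2,-0.2,0.01],[0.05,0.4,-0.4,0.02],[0.05,0.6,-0.6,0.03],[0.05,0.8,-0.8,0.033],[0.05,0.88,-1.0,0.033]]
  ]
}}

```text
time: 4.25
eef_pos: [0.5543, 0.1847, 0.1305]
tcp_rot: [-0.382, 0.595, 0.382, 0.595]
contact_force: [0.2, 0.1, -0.3]
opening: 0.998
```

```bash
python3 - <<'E'
from h import *
from plant import *
s=get_state();print(s["eef_pos"],jaw(s))
a=read_camera("scene")[205:325,335:465];b=read_camera("top")[190:300,180:300]
f=lambda x:cv2.resize(x,(390,360),interpolation=cv2.INTER_CUBIC)
cv2.imwrite("pics/c2.png",cv2.convertScaleAbs(np.hstack([f(a),f(b)]),alpha=1.5))
E
```

```text
[0.55434056 0.18466472 0.1305418 ] (array([ 1.16531681e-04,  4.00147214e-04, -9.99999913e-01]), np.float64(65.39816203983287))
```

View pics/c2.png

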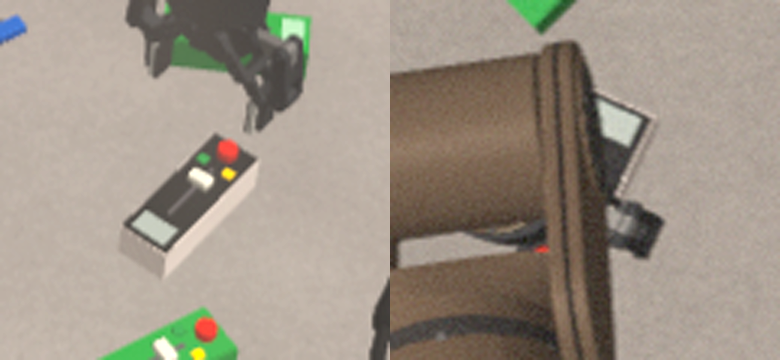

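In the scene crop the gripper is above the module, which lies clear beneath it with its knob end towards the gripper. I'll check the pose against this second camera.

```bash
python3 - <<'E'
from h import *
np.set_printoptions(precision=4,suppress=True)
A=lambda l:np.array(l)/3+[335,205]-.4
M=[[.065,.023,.036],[.065,-.023,.036],[-.065,.023,.036],[-.065,-.023,.036],[-.05,0,.047],[-.012,0,.045]]
px=A([[168,254],[121,236],[258,160],[216,134],[229,148],[202,175]])
print(*fit("scene",M,px,[.56,.18,-.4]));print(proj("scene",place([.5638,.1797,-.4302],M))-px)
E
```

```text
[ 0.5598  0.183  -0.4097] [[ 0.4059  1.1219]
 [ 0.6185 -2.4141]
 [ 0.4243 -0.0012]
 [-0.7525 -0.0559]
 [-0.4997  0.3537]
 [-0.237   1.0495]]
[[-1.8363  1.9619]
 [-1.3766 -1.8337]
 [-0.8046  1.2897]
 [-1.778   0.9843]
 [-1.7457  1.471 ]
 [-1.7701  2.0392]]
```

Both cameras agree to within about 4 mm. Descending to grip.

{"method": "servo_tool", "body": {
  "deltas": [
    [[0,-0.01,-0.2,0],[0,-0.01,-0.4,0],[0,-0.01,-0.6,0],[0,-0.01,-0.8,0],[0,-0.01,-0.95,0]]
  ]
}}

```text
time: 4.85
eef_pos: [0.555, 0.1815, 0.0362]
tcp_rot: [-0.382, 0.595, 0.381, 0.596]
contact_force: [-0.5, -0.4, 0.4]
opening: 1.0
```

{"method": "servo_tool", "body": {
  "deltas": [
    [[0,0,-0.08,0],[0,0,-0.16,0],[0,0,-0.24,0],[0,0,-0.28,0],[0,0,-0.29,0]]
  ]
}}

```text
time: 5.35
eef_pos: [0.5544, 0.1821, 0.007]
tcp_rot: [-0.381, 0.595, 0.382, 0.595]
contact_force: [-0.5, -0.0, -0.2]
opening: 1.003
```

{"method": "servo_tool", "body": {
  "deltas": [
    [[0,0,0,0],[0,0,0,0],[0,0,0,0],[0,0,0,0],[0,0,0,0]]
  ],
  "claw": -1,
  "force": 70
}}

```text
time: 5.85
eef_pos: [0.5556, 0.1825, 0.0084]
tcp_rot: [-0.382, 0.594, 0.381, 0.596]
contact_force: [0.5, 0.9, 4.4]
opening: 0.524
```

{"method": "servo_tool", "body": {
  "deltas": [
    [[0,0,0,0],[0,0,0,0],[0,0,0,0],[0,0,0,0],[0,0,0,0]]
  ]
}}

```text
time: 6.35
eef_pos: [0.5556, 0.1824, 0.0084]
tcp_rot: [-0.382, 0.595, 0.381, 0.596]
contact_force: [0.7, 1.1, 5.4]
opening: 0.524
```

{"method": "servo_tool", "body": {
  "deltas": [
    [[0,0,0.1,0],[0,0,0.3,0],[0,0,0.55,0],[0,0,0.8,0],[0,0,0.95,0]]
  ]
}}

```text
time: 6.85
eef_pos: [0.5541, 0.1819, 0.1032]
tcp_rot: [-0.382, 0.596, 0.382, 0.595]
contact_force: [0.0, 0.7, -4.0]
opening: 0.525
```

{"method": "servo_tool", "body": {
  "deltas": [
    [[-0.02,-0.15,0,0.01],[-0.05,-0.35,0,0.02],[-0.1,-0.6,0,0.03],[-0.15,-0.8,0,0.04],[-0.2,-1.0,0,0.05]]
  ]
}}

```text
time: 7.35
eef_pos: [0.5328, 0.0812, 0.101]
tcp_rot: [-0.404, 0.581, 0.405, 0.579]
contact_force: [0.2, -0.2, -3.7]
opening: 0.524
```

{"method": "servo_tool", "body": {
  "deltas": [
    [[-0.04,-0.2,0,0.02],[-0.08,-0.4,0,0.03],[-0.12,-0.6,0,0.04],[-0.16,-0.8,0,0.05],[-0.2,-1.0,0,0.065]]
  ]
}}

```text
time: 7.85
eef_pos: [0.5129, -0.0185, 0.1011]
tcp_rot: [-0.433, 0.559, 0.435, 0.557]
contact_force: [0.1, -0.6, -2.8]
opening: 0.521
```

{"method": "servo_tool", "body": {
  "deltas": [
    [[-0.03,-0.25,0,0],[-0.06,-0.5,0,0],[-0.1,-0.75,0,0],[-0.13,-0.89,0,0],[-0.13,-0.89,0,0]]
  ]
}}

```text
time: 8.35
eef_pos: [0.5006, -0.108, 0.1016]
tcp_rot: [-0.432, 0.559, 0.434, 0.559]
contact_force: [1.1, -0.1, -3.2]
opening: 0.525
```

```bash
python3 - <<'E'
from h import *
from plant import *
s=get_state();print(s["eef_pos"],jaw(s),s["contact_force"],s["opening"])
a=read_camera("scene");b=read_camera("top")
cv2.imwrite("pics/s3.png",a);cv2.imwrite("pics/t3.png",b)
a=a[170:310,210:370];b=b[170:310,260:420]
f=lambda x:cv2.resize(x,(400,350),interpolation=cv2.INTER_CUBIC)
cv2.imwrite("pics/c3.png",cv2.convertScaleAbs(np.hstack([f(a),f(b)]),alpha=1.5))
E
```

```text
[ 0.50056816 -0.10797089  0.10160192] (array([-1.78772590e-03,  5.22007364e-04, -9.99998266e-01]), np.float64(75.52008569155741)) [ 1.12403893 -0.14790201 -3.22531737] 0.5253403360383031
```

View pics/c3.png

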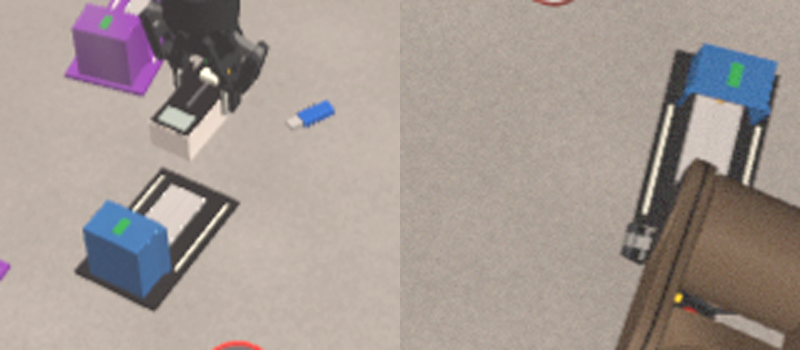

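The scene crop shows the module held level in front of the dock, with its screen end towards the bridge. I'll compare module and dock within this one camera so its calibration bias cancels.

```bash
python3 - <<'E'
from h import *
from plant import get_state
np.set_printoptions(precision=4,suppress=True)
A=lambda l:np.array(l)/2.5+[210,170]-.3
D=[[-.08,-.048,.006],[-.08,.048,.006],[.08,.048,.0],[.08,-.048,.006],[.032,-.032,.077],[.075,.032,.077],[.075,-.032,.077]]
d,r=fit("scene",D,A([[165,169],[239,203],[153,309],[76,270],[105,202],[143,263],[83,233]]),[.61,-.13,-.25]);print(d,r)
z=.093
M=[[.065,.023,.036],[.065,-.023,.036],[-.012,0,.045],[.065,.023,0]]
M=np.array(M)+[0,0,z]
px=A([[193,142],[150,124],[208,76],[190,160]])
m,r=fit("scene",M,px,[.51,-.11,-.25]);print(m,r)
s=get_state();t=np.array(s["eef_pos"][:2])
for dd in(d,np.array([.6091,-.1342,-.2499])):
    c,q=np.cos(dd[2]),np.sin(dd[2]);L=lambda v:[c*v[0]+q*v[1],-q*v[0]+c*v[1]]
    print("module in dock",L(m[:2]-dd[:2]),"tcp",L(t-dd[:2]),"yawdiff deg",np.degrees(m[2]-dd[2]))
E
```

```text
[ 0.6057 -0.1313 -0.2488] [[-0.8355  0.1327]
 [ 0.3494  0.1011]
 [ 1.0318  2.3144]
 [-0.2491  1.1746]
 [ 1.466  -0.2189]
 [-1.9001 -2.6031]
 [ 0.1473 -0.8548]]
[ 0.5048 -0.1103 -0.198 ] [[-1.0122 -1.1308]
 [-0.0614 -0.0846]
 [ 0.0266 -0.3268]
 [ 1.0652  1.5207]]
module in dock [np.float64(-0.10293842992528592), np.float64(-0.004486957975180519)] tcp [np.float64(-0.10764586112207851), np.float64(-0.0016668574698082451)] yawdiff deg 2.907629243374977
module in dock [np.float64(-0.10692081021031401), np.float64(-0.0026647165658857004)] tcp [np.float64(-0.11163146139242454), np.float64(0.00015000202989215797)] yawdiff deg 2.9731119307227076
```

{"method": "servo_tool", "body": {
  "deltas": [
    [[0.06,-0.015,-0.05,0],[0.14,-0.035,-0.2,0],[0.24,-0.06,-0.4,0],[0.36,-0.09,-0.55,0],[0.44,-0.11,-0.62,0]]
  ]
}}

```text
time: 8.95
eef_pos: [0.5455, -0.1167, 0.0382]
tcp_rot: [-0.433, 0.559, 0.435, 0.558]
contact_force: [-1.2, 0.4, -2.8]
opening: 0.523
```

{"method": "servo_tool", "body": {
  "deltas": [
    [[0,0,0,0],[0,0,0,0],[0,0,0,0],[0,0,0,0],[0,0,0,0]]
  ]
}}

```text
time: 9.45
eef_pos: [0.5457, -0.1179, 0.041]
tcp_rot: [-0.434, 0.558, 0.433, 0.559]
contact_force: [-0.4, 0.3, -4.1]
opening: 0.525
```

```bash
python3 - <<'E'
from h import *
from plant import *
s=get_state();print(s["eef_pos"],jaw(s),s["contact_force"],s["opening"])
a=np.mean([read_camera("scene").astype(float) for _ in range(4)],axis=0).astype(np.uint8)
cv2.imwrite("pics/s4.png",a)
cv2.imwrite("pics/c4.png",cv2.convertScaleAbs(cv2.resize(a[200:300,230:330],None,fx=6,fy=6,interpolation=cv2.INTER_CUBIC),alpha=1.5))
E
```

```text
[ 0.54567177 -0.11792907  0.04100618] (array([ 9.92600930e-04, -4.44592341e-04, -9.99999409e-01]), np.float64(75.66485582062796)) [-0.35226357  0.3466865  -4.1039145 ] 0.5253915257105538
```

View pics/c4.png

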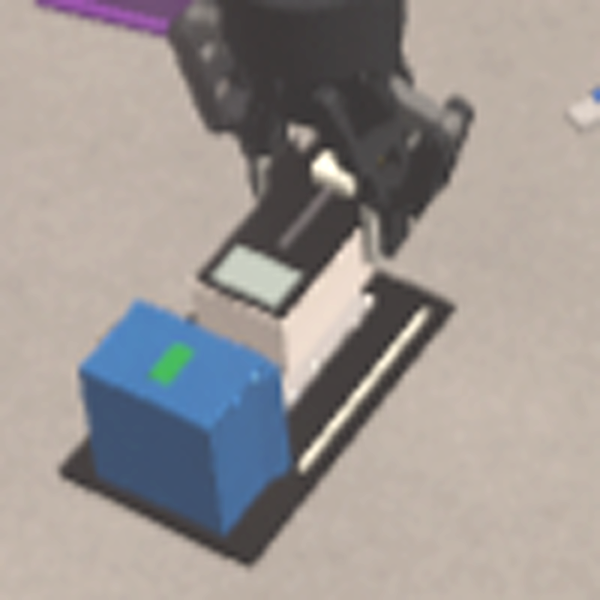

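```bash
python3 - <<'E'
from h import *
np.set_printoptions(precision=4,suppress=True)
A=lambda l:np.array(l)/6+[230,200]-.42
D=[[-.08,.048,.006],[.08,.048,.003],[.08,-.048,.003],[.032,-.032,.077],[.032,.032,.077],[.075,.032,.077],[.075,-.032,.077]]
d,r=fit("scene",D,A([[455,308],[248,565],[62,472],[140,302],[270,365],[210,433],[80,372]]),[.61,-.13,-.25]);print(d,r)
z=.0326
M=np.array([[.065,.023,.036],[.065,-.023,.036],[-.012,0,.045],[.02,-.023,.036]])[:3]+[0,0,z]
px=A([[288,317],[197,279],[331,175]])
m,r=fit("scene",M,px,[.55,-.12,-.25]);print(m,r)
yaw=np.radians(75.66-90)
f=least_squares(lambda p:(proj("scene",place([p[0],p[1],yaw],M))-px).ravel(),m[:2]);print(f.x,f.fun)
t=np.array([.5457,-.1179])
for dd in(d,np.array([.6091,-.1342,-.2499])):
  for mm in (m[:2],f.x):
    c,q=np.cos(dd[2]),np.sin(dd[2]);L=lambda v:np.array([c*v[0]+q*v[1],-q*v[0]+c*v[1]])
    print("module",L(mm-dd[:2]),"tcp",L(t-dd[:2]))
E
```

```text
[ 0.6044 -0.1322 -0.262 ] [[ 0.3048 -0.0379]
 [ 0.2874  0.654 ]
 [-0.2289  0.5424]
 [ 0.0884 -0.2788]
 [-0.0571 -0.6538]
 [-0.1593  0.0102]
 [-0.2152 -0.2941]]
[ 0.547  -0.1203 -0.219 ] [[-0.0239  0.829 ]
 [-0.6122  0.566 ]
 [ 0.6479 -1.5026]]
[ 0.5473 -0.1191] [-0.4484  0.9082 -0.7165  0.2605  1.1909 -1.2759]
module [-0.0585 -0.0034] tcp [-0.0604 -0.0014]
module [-0.0585 -0.0022] tcp [-0.0604 -0.0014]
module [-0.0636 -0.0019] tcp [-0.0655  0.0001]
module [-0.0636 -0.0007] tcp [-0.0655  0.0001]
```

{"method": "servo_tool", "body": {
  "deltas": [
    [[0.06,-0.01,-0.01,0],[0.12,-0.02,-0.015,0],[0.18,-0.035,-0.015,0],[0.24,-0.05,-0.015,0],[0.29,-0.062,-0.015,0]]
  ]
}}

```text
time: 10.15
eef_pos: [0.5754, -0.1243, 0.0388]
tcp_rot: [-0.434, 0.558, 0.434, 0.559]
contact_force: [0.6, -0.3, -2.6]
opening: 0.525
```

{"method": "servo_tool", "body": {
  "deltas": [
    [[0.04,-0.01,0,0],[0.08,-0.02,0,0],[0.12,-0.03,0,0],[0.15,-0.04,0,0],[0.19,-0.05,0,0]]
  ]
}}

```text
time: 10.65
eef_pos: [0.5937, -0.1291, 0.0388]
tcp_rot: [-0.434, 0.559, 0.434, 0.558]
contact_force: [0.6, -0.6, -3.7]
opening: 0.527
```

```bash
python3 - <<'E'
from h import *
from plant import *
np.set_printoptions(precision=4,suppress=True)
s=get_state();print(s["eef_pos"],jaw(s)[1],s["contact_force"],s["wrist_torque"],s["opening"])
E
```

```text
[ 0.5937 -0.1291  0.0388] 75.66589444382686 [ 0.5966 -0.5538 -3.6547] [-0.0262 -0.0023 -0.0332] 0.5270129237565773
```

{"method": "servo_tool", "body": {
  "deltas": [
    [[0.015,-0.004,0,0],[0.03,-0.008,0,0],[0.04,-0.01,0,0],[0.05,-0.012,0,0],[0.06,-0.015,0,0]]
  ]
}}

```text
time: 11.15
eef_pos: [0.5995, -0.1305, 0.0388]
tcp_rot: [-0.434, 0.559, 0.434, 0.558]
contact_force: [1.5, -0.3, -3.4]
opening: 0.527
```

{"method": "servo_tool", "body": {
  "deltas": [
    [[0.01,-0.002,0,0],[0.02,-0.005,0,0],[0.03,-0.007,0,0],[0.03,-0.007,0,0],[0.03,-0.007,0,0]]
  ]
}}

```text
time: 11.65
eef_pos: [0.6026, -0.1313, 0.0388]
tcp_rot: [-0.434, 0.558, 0.434, 0.558]
contact_force: [0.5, -1.0, -3.5]
opening: 0.523
```

{"method": "servo_tool", "body": {
  "deltas": [
    [[0.01,-0.002,0,0],[0.02,-0.005,0,0],[0.03,-0.007,0,0],[0.03,-0.007,0,0],[0.03,-0.007,0,0]]
  ]
}}

```text
time: 12.15
eef_pos: [0.6032, -0.1312, 0.0383]
tcp_rot: [-0.432, 0.56, 0.436, 0.557]
contact_force: [-8.5, 1.6, 1.4]
opening: 0.525
```

{"method": "servo_tool", "body": {
  "deltas": [
    [[-0.03,0.007,0,0],[-0.045,0.01,0,0],[-0.045,0.01,0,0],[-0.045,0.01,0,0],[-0.045,0.01,0,0]]
  ]
}}

```text
time: 12.65
eef_pos: [0.6014, -0.1311, 0.039]
tcp_rot: [-0.434, 0.558, 0.434, 0.559]
contact_force: [-0.0, -0.0, -2.7]
opening: 0.52
```

{"method": "servo_tool", "body": {
  "deltas": [
    [[0,0,-0.02,0],[0,0,-0.04,0],[0,0,-0.06,0],[0,0,-0.07,0],[0,0,-0.07,0]]
  ]
}}

```text
time: 13.15
eef_pos: [0.6008, -0.1309, 0.0314]
tcp_rot: [-0.434, 0.559, 0.434, 0.558]
contact_force: [-0.4, 0.0, -2.6]
opening: 0.525
```

{"method": "servo_tool", "body": {
  "deltas": [
    [[0,0,-0.01,0],[0,0,-0.03,0],[0,0,-0.05,0],[0,0,-0.05,0],[0,0,-0.05,0]]
  ]
}}

```text
time: 13.65
eef_pos: [0.601, -0.1309, 0.0267]
tcp_rot: [-0.434, 0.559, 0.434, 0.558]
contact_force: [0.0, -0.6, -3.4]
opening: 0.523
```

{"method": "servo_tool", "body": {
  "deltas": [
    [[0,0,-0.01,0],[0,0,-0.02,0],[0,0,-0.03,0],[0,0,-0.03,0],[0,0,-0.03,0]]
  ]
}}

```text
time: 14.15
eef_pos: [0.6012, -0.131, 0.0245]
tcp_rot: [-0.434, 0.558, 0.434, 0.558]
contact_force: [-2.5, 0.3, 2.3]
opening: 0.522
```

{"method": "servo_tool", "body": {
  "deltas": [
    [[0,0,-0.01,0],[0,0,-0.02,0],[0,0,-0.03,0],[0,0,-0.04,0],[0,0,-0.04,0]]
  ]
}}

```text
time: 14.65
eef_pos: [0.6013, -0.131, 0.0209]
tcp_rot: [-0.434, 0.559, 0.434, 0.558]
contact_force: [-4.2, 0.8, 8.4]
opening: 0.528
```

{"method": "servo_tool", "body": {
  "deltas": [
    [[0,0,-0.01,0],[0,0,-0.02,0],[0,0,-0.03,0],[0,0,-0.03,0],[0,0,-0.03,0]]
  ]
}}

```text
time: 15.15
eef_pos: [0.6013, -0.1311, 0.0194]
tcp_rot: [-0.434, 0.559, 0.434, 0.558]
contact_force: [-7.8, 3.5, 14.2]
opening: 0.527
```

{"method": "servo_tool", "body": {
  "deltas": [
    [[0,0,-0.01,0],[0,0,-0.02,0],[0,0,-0.03,0],[0,0,-0.03,0],[0,0,-0.03,0]]
  ]
}}

```text
time: 15.65
eef_pos: [0.6014, -0.1311, 0.0193]
tcp_rot: [-0.433, 0.559, 0.435, 0.558]
contact_force: [-14.2, 4.5, 28.3]
opening: 0.522
```

{"method": "servo_tool", "body": {
  "deltas": [
    [[0,0,0,0],[0,0,0,0],[0,0,0,0],[0,0,0,0],[0,0,0,0]]
  ]
}}

```text
time: 16.15
eef_pos: [0.6014, -0.1311, 0.0193]
tcp_rot: [-0.433, 0.559, 0.435, 0.558]
contact_force: [-15.8, 4.2, 27.4]
opening: 0.521
```

```bash
python3 - <<'E'
from h import *
from plant import *
s=get_state();print(s["time"],s["eef_pos"],s["contact_force"],s["opening"],jaw(s))
a=read_camera("scene")[140:340,170:440]
cv2.imwrite("pics/c5.png",cv2.convertScaleAbs(cv2.resize(a,(800,593),interpolation=cv2.INTER_CUBIC),alpha=1.5))
E
```

```text
16.15 [ 0.60139206 -0.13107232  0.01931801] [-15.84515463   4.16376226  27.37158145] 0.5214043470147157 (array([-2.76652702e-03,  4.84872034e-04, -9.99996056e-01]), np.float64(75.70160286077702))
```

View pics/c5.png

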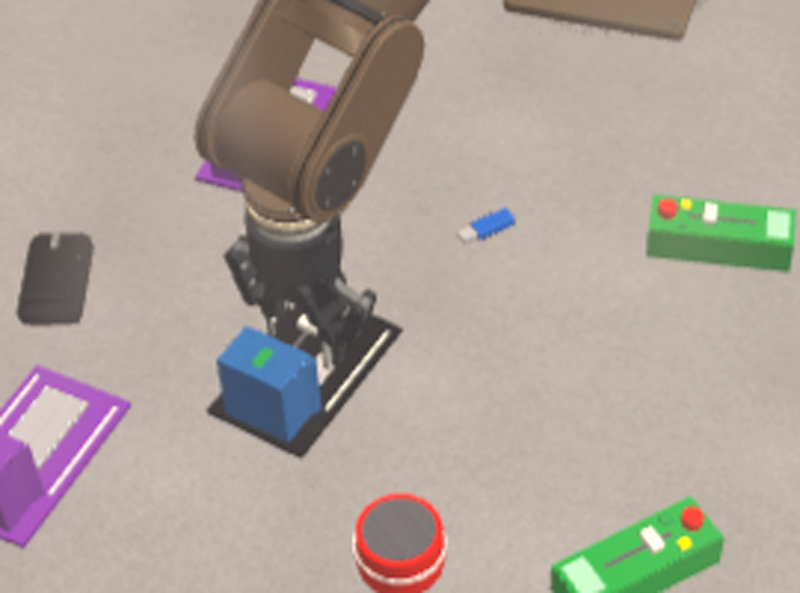

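The final crop shows the module under the blue bridge at about (310,340), still held and low on the plate. The mouse, USB stick and speaker are undisturbed. The readings are steady, so I'm handing in.

```bash
python3 -c "
from plant import *
print(sign_off());s=get_state();print(s['time'],s['eef_pos'],s['contact_force'])"
```

```text
the job is handed in; nothing more can be done
None
the job is handed in; nothing more can be done
```

I docked the black and aluminium fader module in the blue-bridged dock and handed the job in at about 16.2 s with it still held and pressed down. I gripped it, slid it under the bridge until it met the back wall, backed off 2 mm and lowered it over the pin.

**Last checks**
- **Pin:** the module came down past the pin tip with no resistance and first touched at the plate's rest height (TCP 24.5 mm), so the hole is over the pin.
- **Plate:** the TCP then went down 5.2 mm and stopped at 19.3 mm. More push raised the force from 14 N to 27–28 N without further movement, so the plate is on its stop. I inferred this from travel and force; the plate can't be seen or read directly.
- **Grip:** the opening held steady at 0.52 with no sign of slipping.
- **Bystanders:** the mouse, USB stick and speaker looked undisturbed in the last picture. The headphones were outside that crop, and the arm never went near them.

**Disagreements**
- The two cameras differed by about 3–5 mm on where the dock and module were. I used the back-wall contact to settle the distance along the dock.
- A sideways force of about 16 N remains on the tool at the final press. It is steady and well within the limits, but I did not relieve it.

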